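Close the spice drawers and the salt box

TASK

Shut the seasoning things again after cooking: with the fingertips, push both open drawers of the small wooden spice chest fully home, and swing the lid of the round salt box round by its thumb tab until it is fully closed over the box. Push, don't slam, and leave the loose shaker, the pinch bowl and the mortar standing where they are.

Things in the scene. Friction and masses are not known exactly. Their poses are not given: they have to be found in the camera images.
- chest: low light-wood spice chest, fixed to the ledge, 220 wide (its y), 160 deep (x), 85 high, with two drawers side by side. Origin at ledge height under the middle of its front, in the plane of the closed drawers' outer faces; its x axis points from the front into the chest, y to the left as one faces its front, z up. It stands either on the left or the right of the work area, turned by up to 0.2 rad.
- drawer_left (a joint): how far the chest's left (+y) drawer stands out, m: 0 = fully home (front board against the carcass, solid stop; the 10 thick front then still stands 10 proud of the carcass), 0.11 = full travel. Starts 0.035 to 0.09 out. Slides along the chest's x with light friction (about 1 N) and stays where it is left; no handle.
- drawer_right (a joint): the same for the chest's right (-y) drawer.
- drawer_left_face (a point): point on the outer face of the left drawer's flat front, midway across, 40 above the ledge; moves with the drawer. The front is 102 wide, reaches from 10 to 75 above the ledge and is 10 thick, with a finger notch 36 wide and 16 deep in the middle of its top edge. Axes as the chest's: pushing along +x closes it. Behind the front is an open tray 45 high.
- drawer_right_face (a point): the same point on the right drawer's front.
- salt_box: round brown olive-wood salt box, fixed to the ledge, 100 diameter, 74 high, open-topped; origin at ledge height under its centre, z up. The lid's pin stands 42 from the centre along the box's +y axis. The box is turned by up to 0.4 rad and stands on the side where the chest does not.
- salt_lid (a joint): angle of the salt box's swivel lid, rad: 0 = closed, exactly over the box (solid stop), growing as it swings out level, clockwise seen from above, to at most 2.2. Starts 0.9 to 1.7 open. Light friction (about 1 N when pushed at the tab); stays where it is left.
- lid_pin (a point): top of the lid's vertical pivot, 88 above the ledge; x and y are the swing axis. Axes as the box's.
- lid_centre (a point): centre of the lid's top, 42 from the pin axis, 88 above the ledge; moves with the lid. The lid is a wooden disc 124 diameter, 12 thick, underside 76 above the ledge; closed, it overhangs the box by 12 all round and this point is over the box's origin. Open by the angle a, the pin-to-centre direction is the box's -y direction turned clockwise by a.
- lid_tab (a point): top of the lid's flat thumb tab, mid-width, 116 from the pin axis, 88 above the ledge; moves with the lid. A level tongue 24 wide, 12 thick, sticking out 24 from the rim opposite the pin (pin, lid centre and tab in line). To close, push the tab's side anticlockwise along its arc about the pin; pushed at the rim nearer the pin, the lid may bind unless the fingertip follows the arc.
- shaker: loose clear shaker with black twist cap, 42 diameter, 97 high, standing between chest and salt box towards the far side; origin under its centre. To be left alone.
- pinch_bowl: loose green ceramic pinch bowl, 80 diameter, 34 high, nearest the robot in the middle; origin under its centre. To be left alone.
- mortar: loose brown wooden mortar 96 diameter, 75 high, with its pestle in it (130 high in all), at the far side in the middle; origin under its centre. To be left alone.
Not all that is in view belongs to the job. What is shaped like the salt_box but pink is not meant.

How it is judged:
At the end, for the whole second after the job is handed in: Both drawers are within 5 mm of fully home, the lid is within 0.07 rad of closed, and the shaker, bowl and mortar stand upright (within 0.35 rad) within 25 mm of where they were (value of joint each of drawer_left, drawer_right below 0.005 m and value of joint salt_lid below 0.07 rad and distance of each of shaker, pinch_bowl, mortar from where it was at the start of the episode below 0.025 m and angle between each of shaker, pinch_bowl, mortar's own z axis and vertical below 0.35 rad); the robot touches nothing.
It fails at once if the shaker is lifted more than 15 mm, carried or pushed more than 25 mm or tipped (distance of shaker from where it was at the start of the episode above 0.025 m or height (world z) of shaker above 0.015 m or angle between shaker's own z axis and vertical above 0.35 rad).
It fails at once if the bowl is lifted more than 15 mm, carried or pushed more than 25 mm or tipped (distance of pinch_bowl from where it was at the start of the episode above 0.025 m or height (world z) of pinch_bowl above 0.015 m or angle between pinch_bowl's own z axis and vertical above 0.35 rad).
It fails at once if the mortar is lifted more than 15 mm, carried or pushed more than 25 mm or tipped (distance of mortar from where it was at the start of the episode above 0.025 m or height (world z) of mortar above 0.015 m or angle between mortar's own z axis and vertical above 0.35 rad).
It fails at once if a drawer is slammed: it moves shut faster than 0.6 m/s (velocity of joint any of drawer_left, drawer_right below -0.6 m/s).
It fails at once if the salt box lid is slammed: it swings shut faster than 6 rad/s (velocity of joint salt_lid below -6 rad/s).
It also fails if it takes over 61 s, if anything falls off the work surface, if the arm or the gripper's body presses on something with over 40 N, if the wrist force passes 120 N, or if a joint passes its speed limit or range.

ROBOT

A 6-joint arm with a two-finger parallel gripper is mounted at the origin on the work surface. World frame = base frame: x ahead of the robot, y to its left, z up, the work surface at z = 0. Lengths are in m, angles in rad, forces in N, time in s.
With the tool pointing down it reaches from about 0.375 to 0.9 m from the base axis. Payload 3.1 kg.
Tool frame: the origin (TCP) lies midway between the tips of the shut fingers; the grasp point (between the pads) lies 19 mm behind it (robot.grasp_offset is the distance from the TCP to the grasp point, in m); z points along the fingers, y is the line along which they close (so a half turn about z gives the same grasp; the last joint's range is limited). The gripper opens to 85 mm and grips with 20 to 120 N. Pads are 22 mm wide; open, the fingers measure 114 mm over their backs; the gripper's body (76 mm by 85 mm) begins 54 mm behind the grasp point. The pads swing forward as they close: fully open they stand 13 mm farther back than shut.
Start: joints at [-1.466, 0.527, 1.433, -0, 1.181, -0.178], TCP at [0.175, -0.6, 0.194] pointing down, gripper open.
Joint ranges: [-3.08, 3.08], [-0.75, 2.2], [0.22, 2.44], [-1.43, 4.57], [0, 2.65], [-2.85, 2.85]. Speed limits (rad/s): [2.79, 2.79, 3.14, 3.14, 3.14, 3.14].

INTERFACE

Orientations are given as a 3x3 rotation matrix whose columns are the frame's x, y, z axes.
In Python, from bench import robot gives the robot as it stands.
- The arm moves only by the tool move_arm, never from a script. Its argument "plan" is a list of rows, each an object of numbers: "dx", "dy", "dz": the shift along the world's x, y, z in cm; "wx", "wy", "wz": the turn, a rotation vector about the world's x, y, z in rad. In form: [{"dx": .., "dy": .., "dz": .., "wx": .., "wy": .., "wz": ..}, ...]. A call has exactly 5 rows; each row shifts and turns the commanded pose from where the row before left it; what a row does not reach is not made up. A row lasts 1/12 s, in which the tool goes at most 41.7 mm and 7.16 degrees, less where a joint would pass 70% of its speed; a pose out of reach is approached as far as the arm can. A call is refused whole if a number of a shift passes 4.17 or a number of a turn 0.125, either way. A call with a gripper value outside its range is refused whole. "grip" is the opening, from 0 (shut) to 1 (fully open), set as the call begins (left out, the last holds). The fingers move at their own pace and stop on an object; "force" is the grip in N (left out, the last holds). Time passes only in rows, so rows that do not move let the fingers close, or fill a call up. It gives the time, the measured TCP pose, the force, the opening and the grip force at its end, in the units of the state.
- robot.state(): the state, without advancing time (a new reading comes with each control period).
- robot.snapshot(name): name is "scene" or "top" or "wrist"; returns the picture (480x640x3 uint8, red, green, blue); there is no depth.
- robot.calibration(name): a dict with "vertical_fov" (degrees; the focal length in pixels is half the picture's height over the tangent of half this angle, whatever the lens; pixels are square), "cx", "cy" (the principal point, pixels), "dist" ([k1, k2, p1, p2, k3] as OpenCV has them; the pictures are not rectified), "R" (3x3) and "t" (3): a world point X has camera coordinates R X + t. Camera axes: x right, y down, z forward; pixel columns grow to the right and rows downward; lengths in m; the calibration is good to about 2 mm. A picture is of the moment at which its call begins: read the wrist's pose just before it. calibration takes no time and is no camera call; for the wrist camera it gives the pose at the moment of the call.
- robot.job_done(): hands the job in; it is judged then, once.
The state is a dict: "time": time; "joint_positions": joint angles; "qvel": joint speeds; "joint_efforts": joint torques, N m; "tool_pos": TCP position; "tcp_rot": TCP orientation; "wrist_force": force on the tool from outside, world axes, zero at the start; "torque": the same for the moment, N m; "gripper_width": opening from 0.0 (shut) to 1.0 (fully open); "grip_force": force on a finger pad.
Only numpy, scipy, OpenCV 4.12 (cv2) and the standard library are available. Lean on these libraries where they do the work, as an engineer would, in place of code of your own. Each camera call takes 0.05 s, during which the arm holds its last target. There are 200 camera calls.

## Working session

There is one attempt and no reset: what is moved stays moved. The work goes in short steps, Python scripts to look and compute and a tool call to move; the robot and the scene stay as the last step left them, time stands still between calls to the robot, and variables do not carry over. Pictures are saved under pics/ and viewed, at most 10 in all, crops included, and the job is handed in when it is done.

Besides the shell and the picture viewer there is one more tool, called by a JSON object that holds its "method" and its "body". move_arm: Moves the arm, as the interface text tells. Its arguments: {"type":"object","properties":{"plan":{"type":"array","items":{"type":"object","properties":{"dx":{"type":"number"},"dy":{"type":"number"},"dz":{"type":"number"},"wx":{"type":"number"},"wy":{"type":"number"},"wz":{"type":"number"}}}},"grip":{"type":"number"},"force":{"type":"number"}},"required":["plan"]}

```bash
mkdir -p pics
cat > h.py <<'E'
import numpy as np, cv2
from bench import robot
def K(c):
    f=240/np.tan(np.radians(c["vertical_fov"])/2)
    return np.array([[f,0,c["cx"]],[0,f,c["cy"]],[0,0,1]])
def onplane(c,px,z):
    p=np.array(px,float).reshape(-1,1,2)
    u=cv2.undistortPoints(p,K(c),np.array(c["dist"],float)).reshape(-1,2)
    R=np.array(c["R"]);t=np.array(c["t"])
    d=np.c_[u,np.ones(len(u))]@R; o=-R.T@t
    return o+d*((z-o[2])/d[:,2])[:,None]
def proj(c,X):
    R=np.array(c["R"]);t=np.array(c["t"],float)
    return cv2.projectPoints(np.array(X,float).reshape(-1,1,3),cv2.Rodrigues(R)[0],t,K(c),np.array(c["dist"],float))[0].reshape(-1,2)
def snap(n,f):
    im=robot.snapshot(n); cv2.imwrite("pics/"+f,cv2.cvtColor(im,cv2.COLOR_RGB2BGR)); return im
E
python3 - <<'E'
from h import *
for n in("scene","top"):
    snap(n,n+"0.png"); c=robot.calibration(n); print(n,c["vertical_fov"],c["dist"],-np.array(c["R"]).T@c["t"])
E
```

```text
scene 44.54026219979265 [-0.04710331  0.          0.          0.          0.        ] [1.45549998 0.30861315 0.70585531]
top 44.88152160636116 [-0.11264034  0.          0.          0.          0.        ] [ 0.42984006 -0.00932818  0.97298777]
```

View pics/top0.png

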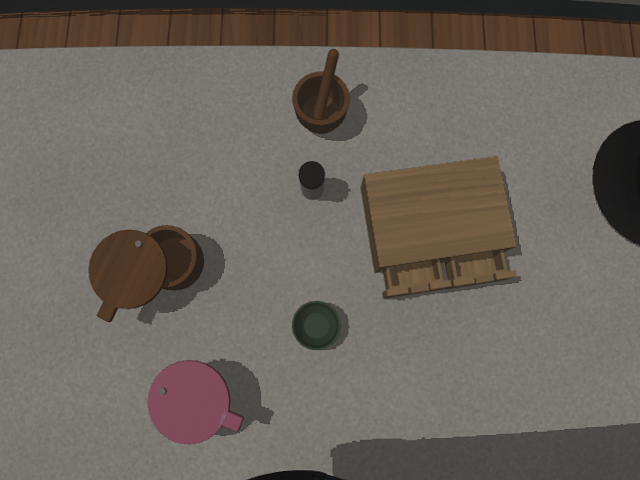

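View pics/scene0.png

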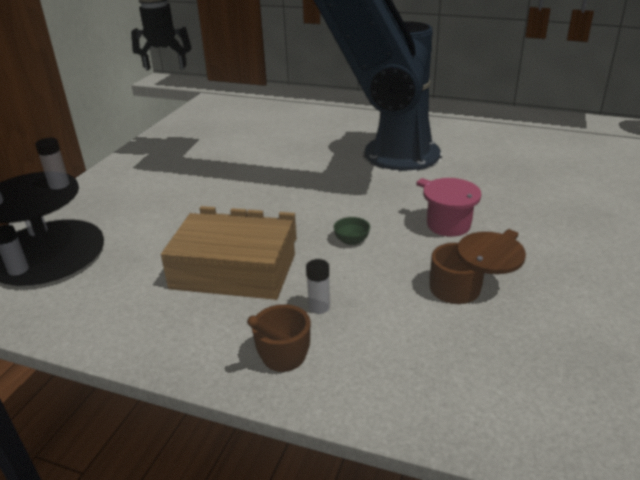

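The top view shows the salt box at left: pin near (138,244), lid centre about (128,269), tab near (107,312), and the box opening near (168,258). The chest is at right. Its top corners are near (364,175), (498,158), (516,247) and (380,268), and the drawer fronts lie along (387,297)–(519,278). The bowl is at (317,325), the shaker at (312,175) and the mortar at (321,100). I'll enlarge the two parts that matter.

Run:
```python
import cv2,numpy as np
im=cv2.imread("pics/top0.png")
a=cv2.resize(im[215:335,80:220],None,fx=4,fy=4,interpolation=cv2.INTER_CUBIC)
b=cv2.resize(im[230:310,365:530],None,fx=4,fy=4,interpolation=cv2.INTER_CUBIC)
def g(x): return np.clip(x.astype(float)*1.6,0,255).astype(np.uint8)
cv2.imwrite("pics/crop_a.png",g(a));cv2.imwrite("pics/crop_b.png",g(b))
```

```text
(no output)
```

View pics/crop_a.png

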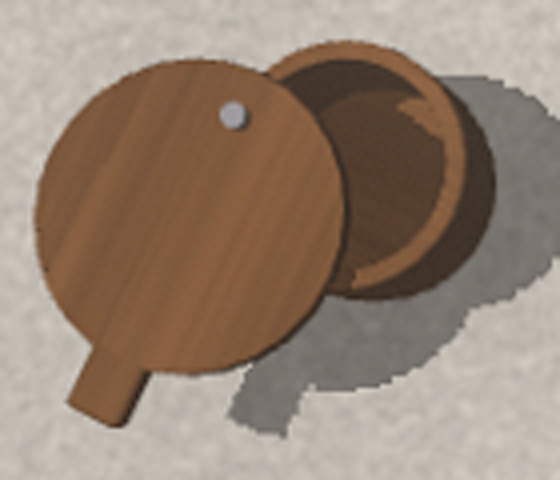

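View pics/crop_b.png

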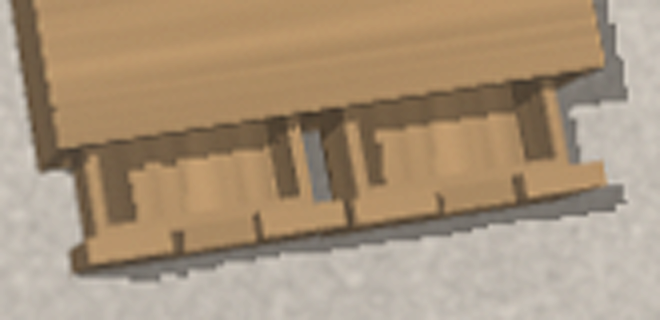

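The lid crop gives the lid centre at (190,217), the pin at (233,116), the tab tip's middle at (95,415) and the box rim centre at about (341,165). In the drawer crop, the top outer edges run from (88,265) to (349,222) on the left drawer and on to (605,185) on the right. Now I'll convert these to world positions.

Run:
```python
from h import *
np.set_printoptions(precision=4,suppress=True)
c=robot.calibration("top")
A=lambda *p:[(80-.375+x/4,215-.375+y/4) for x,y in p]
B=lambda *p:[(365-.375+x/4,230-.375+y/4) for x,y in p]
L=onplane(c,A((190,217),(233,116),(95,415),(67,402),(122,428)),.088); print("centre,pin,tip,corners\n",L)
rim=onplane(c,A((341,165)),.074)[0]; print("rim",rim)
print("pin-centre",np.linalg.norm(L[0]-L[1]),"pin-tip",np.linalg.norm(L[2]-L[1]),"pin-rim",np.linalg.norm((rim-L[1])[:2]))
d=L[2]-L[1]; e=rim-L[1]; print("open angle", np.arctan2(e[1],e[0])-np.arctan2(d[1],d[0]), "closed dir",np.arctan2(e[1],e[0]))
T=onplane(c,B((88,265),(349,222),(605,185)),.075); print("drawer edge\n",T,np.linalg.norm(T[1]-T[0]),np.linalg.norm(T[2]-T[1]))
C=onplane(c,[(364,175),(498,158)]+B((603,68),(58,150)),.085); print("chest top\n",C,np.linalg.norm(np.roll(C,-1,0)-C,axis=1))
for n,p,z in(("bowl",(317,325),.034),("shaker",(312,175),.097),("mortar",(321,100),.075),("pink",(189,402),.088)): print(n,onplane(c,[p],z)[0])
print(robot.state()["tool_pos"],robot.state()["tcp_rot"])
```

```text
centre,pin,tip,corners
 [[0.5309 0.2858 0.088 ]
 [0.5707 0.2713 0.088 ]
 [0.4541 0.3184 0.088 ]
 [0.4588 0.3298 0.088 ]
 [0.4494 0.3075 0.088 ]]
rim [0.5539 0.2313 0.074 ]
pin-centre 0.042288633800525645 pin-tip 0.12569707412808478 pin-rim 0.04334397274908297
open angle -4.724248616752087 closed dir -1.9669783727846997
drawer edge
 [[ 0.4953 -0.116   0.075 ]
 [ 0.5127 -0.2184  0.075 ]
 [ 0.5278 -0.3214  0.075 ]] 0.10390366017930959 0.10408927004596918
chest top
 [[ 0.6854 -0.0806  0.085 ]
 [ 0.7176 -0.2981  0.085 ]
 [ 0.5729 -0.3192  0.085 ]
 [ 0.5387 -0.1035  0.085 ]] [0.2199 0.1463 0.2184 0.1484]
bowl [ 0.4506 -0.0088  0.034 ]
shaker [0.6809 0.0016 0.097 ]
mortar [ 0.8157 -0.0112  0.075 ]
pink [0.3325 0.1808 0.088 ]
[ 0.175  -0.5993  0.1935] [[ 0.96    0.28   -0.0002]
 [ 0.28   -0.96    0.002 ]
 [ 0.0004 -0.002  -1.    ]]
```

{"method": "move_arm", "body": {"plan": [{"dx": 2.0, "dy": 3.0, "wz": -0.0127}, {"dx": 2.0, "dy": 3.0, "wz": -0.0127}, {"dx": 2.0, "dy": 3.0, "wz": -0.0127}, {"dx": 2.0, "dy": 3.0, "wz": -0.0127}, {"dx": 2.0, "dy": 3.0, "wz": -0.0127}]}}

```text
invalid input
```

{"method": "move_arm", "body": {"plan": [{"dx": 2.0, "dy": 3.0, "wz": -0.0127}, {"dx": 2.0, "dy": 3.0, "wz": -0.0127}, {"dx": 2.0, "dy": 3.0, "wz": -0.0127}, {"dx": 2.0, "dy": 3.0, "wz": -0.0127}, {"dx": 2.0, "dy": 3.0, "wz": -0.0127}]}}

```text
invalid input
```

{"method": "move_arm", "body": {"plan": [{"dx": 2.4, "dy": 2.0, "dz": -1}, {"dx": 2.4, "dy": 2.0, "dz": -1}, {"dx": 2.4, "dy": 2.0, "dz": -2}, {"dx": 2.4, "dy": 1.5, "dz": -2}, {"dz": -2}]}}

```text
invalid input
```

The rows seem to need all six numbers.

{"method": "move_arm", "body": {"plan": [{"dx": 2.0, "dy": 3.0, "dz": 0, "wx": 0, "wy": 0, "wz": -0.013}, {"dx": 2.0, "dy": 3.0, "dz": 0, "wx": 0, "wy": 0, "wz": -0.013}, {"dx": 2.0, "dy": 3.0, "dz": 0, "wx": 0, "wy": 0, "wz": -0.013}, {"dx": 2.0, "dy": 3.0, "dz": 0, "wx": 0, "wy": 0, "wz": -0.013}, {"dx": 2.0, "dy": 3.0, "dz": 0, "wx": 0, "wy": 0, "wz": -0.013}]}}

```text
time: 0.52
tool_pos: [0.2754, -0.4481, 0.194]
tcp_rot: [[0.976, 0.216, -0.0], [0.216, -0.976, 0.001], [0.0, -0.001, -1.0]]
wrist_force: [0.5, -0.9, -0.6]
gripper_width: 1.002
grip_force: 0.0
```

{"method": "move_arm", "body": {"plan": [{"dx": 2.0, "dy": 2.4, "dz": 0, "wx": 0, "wy": 0, "wz": -0.012}, {"dx": 2.0, "dy": 2.4, "dz": 0, "wx": 0, "wy": 0, "wz": -0.012}, {"dx": 2.0, "dy": 2.4, "dz": 0, "wx": 0, "wy": 0, "wz": -0.012}, {"dx": 2.0, "dy": 2.4, "dz": 0, "wx": 0, "wy": 0, "wz": -0.012}, {"dx": 2.0, "dy": 2.4, "dz": 0, "wx": 0, "wy": 0, "wz": -0.012}]}}

```text
time: 0.93
tool_pos: [0.3756, -0.3284, 0.1942]
tcp_rot: [[0.988, 0.157, -0.0], [0.157, -0.988, 0.001], [-0.0, -0.001, -1.0]]
wrist_force: [-0.1, -0.4, 0.4]
gripper_width: 0.998
grip_force: 0.0
```

{"method": "move_arm", "body": {"plan": [{"dx": 2.0, "dy": 2.0, "dz": 0, "wx": 0, "wy": 0, "wz": 0}, {"dx": 2.0, "dy": 2.0, "dz": -2, "wx": 0, "wy": 0, "wz": 0}, {"dx": 2.0, "dy": 2.0, "dz": -3, "wx": 0, "wy": 0, "wz": 0}, {"dx": 2.0, "dy": 2.0, "dz": -3, "wx": 0, "wy": 0, "wz": 0}, {"dx": 1.6, "dy": 2.3, "dz": -3, "wx": 0, "wy": 0, "wz": 0}]}}

```text
time: 1.35
tool_pos: [0.4729, -0.2267, 0.0835]
tcp_rot: [[0.987, 0.158, 0.002], [0.158, -0.987, -0.002], [0.002, 0.002, -1.0]]
wrist_force: [0.8, -0.5, -0.3]
gripper_width: 0.999
grip_force: 0.0
```

{"method": "move_arm", "body": {"plan": [{"dx": 0, "dy": 0, "dz": -1.7, "wx": 0, "wy": 0, "wz": 0}, {"dx": 0, "dy": 0, "dz": -1.7, "wx": 0, "wy": 0, "wz": 0}, {"dx": 0, "dy": 0, "dz": -1.7, "wx": 0, "wy": 0, "wz": 0}, {"dx": 0, "dy": 0, "dz": 0, "wx": 0, "wy": 0, "wz": 0}, {"dx": 0, "dy": 0, "dz": 0, "wx": 0, "wy": 0, "wz": 0}]}}

```text
time: 1.77
tool_pos: [0.4703, -0.2264, 0.0326]
tcp_rot: [[0.987, 0.158, -0.002], [0.158, -0.987, 0.002], [-0.002, -0.002, -1.0]]
wrist_force: [-0.2, 0.9, 0.6]
gripper_width: 0.999
grip_force: 0.0
```

Run:
```python
from h import *
snap("top","top1.png"); s=robot.state(); c=robot.calibration("wrist"); print(s["tool_pos"],-np.array(c["R"]).T@c["t"])
```

```text
[ 0.47101854 -0.22703641  0.03349165] [ 0.55285477 -0.214052    0.21274679]
```

View pics/top1.png

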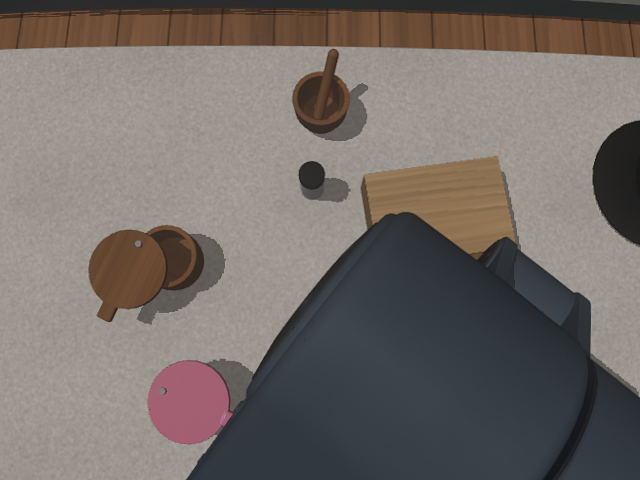

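The arm hides the drawers from above. The fingers stand in front of the chest, clear of the bowl. I'll push gently along the chest's x axis, (0.988, 0.157).

{"method": "move_arm", "body": {"plan": [{"dx": 0.9, "dy": 0.14, "dz": 0, "wx": 0, "wy": 0, "wz": 0}, {"dx": 0.9, "dy": 0.14, "dz": 0, "wx": 0, "wy": 0, "wz": 0}, {"dx": 0.9, "dy": 0.14, "dz": 0, "wx": 0, "wy": 0, "wz": 0}, {"dx": 0.9, "dy": 0.14, "dz": 0, "wx": 0, "wy": 0, "wz": 0}, {"dx": 0.9, "dy": 0.14, "dz": 0, "wx": 0, "wy": 0, "wz": 0}]}}

```text
time: 2.23
tool_pos: [0.5177, -0.2201, 0.0341]
tcp_rot: [[0.987, 0.158, 0.001], [0.158, -0.987, -0.001], [0.001, 0.001, -1.0]]
wrist_force: [-1.0, 0.2, -1.0]
gripper_width: 1.0
grip_force: 0.0
```

{"method": "move_arm", "body": {"plan": [{"dx": 0.3, "dy": 0.05, "dz": 0, "wx": 0, "wy": 0, "wz": 0}, {"dx": 0.3, "dy": 0.05, "dz": 0, "wx": 0, "wy": 0, "wz": 0}, {"dx": 0.3, "dy": 0.05, "dz": 0, "wx": 0, "wy": 0, "wz": 0}, {"dx": 0.3, "dy": 0.05, "dz": 0, "wx": 0, "wy": 0, "wz": 0}, {"dx": 0.3, "dy": 0.05, "dz": 0, "wx": 0, "wy": 0, "wz": 0}]}}

```text
time: 2.65
tool_pos: [0.5309, -0.2173, 0.0333]
tcp_rot: [[0.987, 0.158, -0.001], [0.158, -0.987, 0.0], [-0.0, -0.0, -1.0]]
wrist_force: [-0.3, 0.0, 1.0]
gripper_width: 0.999
grip_force: 0.0
```

{"method": "move_arm", "body": {"plan": [{"dx": 0.1, "dy": 0.016, "dz": 0, "wx": 0, "wy": 0, "wz": 0}, {"dx": 0.1, "dy": 0.016, "dz": 0, "wx": 0, "wy": 0, "wz": 0}, {"dx": 0.1, "dy": 0.016, "dz": 0, "wx": 0, "wy": 0, "wz": 0}, {"dx": 0.1, "dy": 0.016, "dz": 0, "wx": 0, "wy": 0, "wz": 0}, {"dx": 0.1, "dy": 0.016, "dz": 0, "wx": 0, "wy": 0, "wz": 0}]}}

```text
time: 3.07
tool_pos: [0.5359, -0.2167, 0.0334]
tcp_rot: [[0.987, 0.158, -0.0], [0.158, -0.987, 0.0], [-0.0, -0.0, -1.0]]
wrist_force: [-0.6, 0.5, -0.1]
gripper_width: 0.995
grip_force: 0.0
```

Run:
```python
from h import *
snap("wrist","w0.png"); s=robot.state(); print(s["tool_pos"],s["wrist_force"])
c=robot.calibration("scene"); snap("scene","scene1.png")
```

```text
[ 0.53626705 -0.21671303  0.0334517 ] [ 0.01450824 -0.74670471  0.29001689]
```

View pics/w0.png

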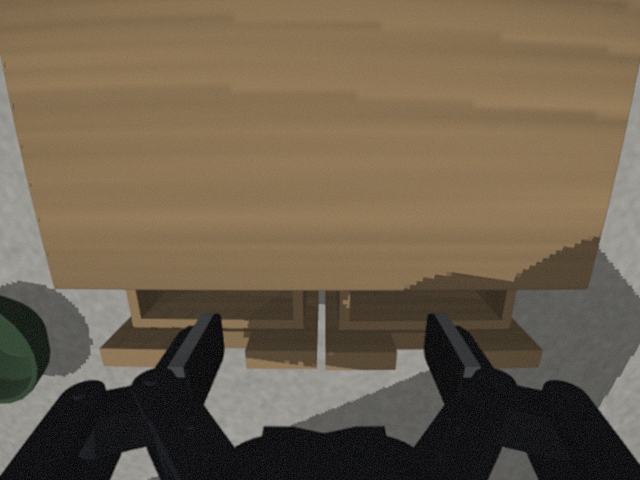

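The wrist view shows the drawers still partly out, with the finger tips near (210,315) and (435,315) by the fronts at rows 320–365. I'll measure the front edges and where the tips project.

Run:
```python
from h import *
np.set_printoptions(precision=4,suppress=True)
c=robot.calibration("wrist"); o=np.array([.546,-.213,0]); R=np.array([[.9876,-.157,0],[.157,.9876,0],[0,0,1]])
P=lambda px,z:(onplane(c,px,z)-o)@R
print("front top outer edge",P([(103,363),(247,367),(395,368),(540,364)],.075))
print("front top inner edge",P([(103,349),(247,346),(395,346),(540,349)],.075))
print("carcass top edge",P([(55,289),(590,289)],.085))
s=robot.state(); t=np.array(s["tool_pos"]);r=np.array(s["tcp_rot"])
print("tcp chest",(t-o)@R)
for z in(0,-.013): print(z,proj(c,[t+r@[x,y,z] for x in(-.011,.011) for y in(-.0425,.0425)]))
```

```text
front top outer edge [[-0.0337  0.1031  0.075 ]
 [-0.0345  0.0338  0.075 ]
 [-0.0349 -0.0353  0.075 ]
 [-0.0339 -0.1049  0.075 ]]
front top inner edge [[-0.0257  0.1013  0.075 ]
 [-0.0229  0.033   0.075 ]
 [-0.0228 -0.0345  0.075 ]
 [-0.0254 -0.103   0.075 ]]
carcass top edge [[ 0.01    0.1084  0.085 ]
 [ 0.0102 -0.1111  0.085 ]]
tcp chest [-0.0103 -0.0021  0.0334]
0 [[248.6474 300.4387]
 [399.3644 300.4505]
 [245.8059 264.2012]
 [402.1917 264.1946]]
-0.013 [[243.772  311.8988]
 [404.2287 311.9176]
 [240.5147 273.6964]
 [407.4709 273.6947]]
```

The drawers are still about 34 mm out. The open finger tips stand higher than I assumed and passed through the finger notches without touching. I'll back out, shut the fingers so the tips are at the TCP, and push at the seam, where one fingertip pair bears on both fronts.

{"method": "move_arm", "body": {"plan": [{"dx": -1.2, "dy": -0.2, "dz": 0, "wx": 0, "wy": 0, "wz": 0}, {"dx": -1.2, "dy": -0.2, "dz": 0, "wx": 0, "wy": 0, "wz": 0}, {"dx": -1.2, "dy": -0.2, "dz": 0, "wx": 0, "wy": 0, "wz": 0}, {"dx": -1.2, "dy": -0.2, "dz": 0, "wx": 0, "wy": 0, "wz": 0}, {"dx": -1.2, "dy": -0.2, "dz": 0, "wx": 0, "wy": 0, "wz": 0}]}}

```text
time: 3.58
tool_pos: [0.4755, -0.2267, 0.0335]
tcp_rot: [[0.987, 0.158, 0.0], [0.158, -0.987, -0.0], [0.0, 0.0, -1.0]]
wrist_force: [-0.0, -0.2, 0.1]
gripper_width: 0.999
grip_force: 0.0
```

{"method": "move_arm", "body": {"plan": [{"dx": 0, "dy": 0.1, "dz": 0, "wx": 0, "wy": 0, "wz": 0}, {"dx": 0, "dy": 0.1, "dz": 0, "wx": 0, "wy": 0, "wz": 0}, {"dx": 0, "dy": 0, "dz": 0, "wx": 0, "wy": 0, "wz": 0}, {"dx": 0, "dy": 0, "dz": 0, "wx": 0, "wy": 0, "wz": 0}, {"dx": 0, "dy": 0, "dz": 0, "wx": 0, "wy": 0, "wz": 0}], "grip": 0, "force": 40}}

```text
time: 4.0
tool_pos: [0.4769, -0.2248, 0.0335]
tcp_rot: [[0.987, 0.159, 0.001], [0.159, -0.987, -0.001], [0.001, 0.001, -1.0]]
wrist_force: [-0.0, 0.4, 1.0]
gripper_width: 0.296
grip_force: 0.0
```

{"method": "move_arm", "body": {"plan": [{"dx": 0, "dy": 0, "dz": 0, "wx": 0, "wy": 0, "wz": 0}, {"dx": 0, "dy": 0, "dz": 0, "wx": 0, "wy": 0, "wz": 0}, {"dx": 0, "dy": 0, "dz": 0, "wx": 0, "wy": 0, "wz": 0}, {"dx": 0, "dy": 0, "dz": 0, "wx": 0, "wy": 0, "wz": 0}, {"dx": 0, "dy": 0, "dz": 0, "wx": 0, "wy": 0, "wz": 0}]}}

```text
time: 4.42
tool_pos: [0.4761, -0.2247, 0.0334]
tcp_rot: [[0.987, 0.158, 0.0], [0.158, -0.987, -0.0], [0.0, 0.0, -1.0]]
wrist_force: [-0.1, -0.2, -0.2]
gripper_width: 0.001
grip_force: 0.0
```

Run:
```python
from h import *
c=robot.calibration("wrist");snap("wrist","w1.png"); s=robot.state(); t=np.array(s["tool_pos"]);r=np.array(s["tcp_rot"])
print(t,s["wrist_force"],s["gripper_width"]); print(proj(c,[t]), "contact line",proj(c,[t+r@[.011,0,0]]))
```

```text
[ 0.47601675 -0.22462932  0.03339673] [-0.77650436 -0.72522156  0.44776442] -0.00048465631451392356
[[323.96649251 282.82446597]] contact line [[323.96377175 264.31704097]]
```

View pics/w1.png

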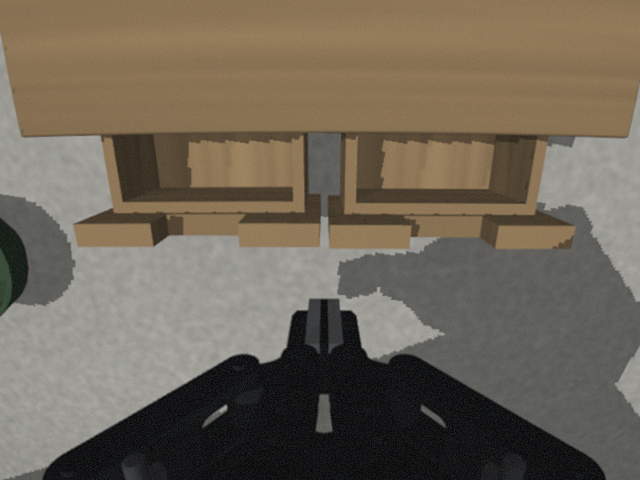

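The fronts are clear in view, with the seam at col 325, and the shut tips at (323,300) are lined up with it. I'll lower slightly and push.

{"method": "move_arm", "body": {"plan": [{"dx": 0.5, "dy": 0.08, "dz": -0.8, "wx": 0, "wy": 0, "wz": 0}, {"dx": 1.0, "dy": 0.16, "dz": 0, "wx": 0, "wy": 0, "wz": 0}, {"dx": 1.0, "dy": 0.16, "dz": 0, "wx": 0, "wy": 0, "wz": 0}, {"dx": 1.0, "dy": 0.16, "dz": 0, "wx": 0, "wy": 0, "wz": 0}, {"dx": 1.0, "dy": 0.16, "dz": 0, "wx": 0, "wy": 0, "wz": 0}]}}

```text
time: 4.88
tool_pos: [0.5215, -0.217, 0.025]
tcp_rot: [[0.987, 0.159, -0.002], [0.159, -0.987, 0.001], [-0.002, -0.001, -1.0]]
wrist_force: [-1.8, 0.2, -2.6]
gripper_width: 0.003
grip_force: 1.2
```

{"method": "move_arm", "body": {"plan": [{"dx": 0.3, "dy": 0.05, "dz": 0, "wx": 0, "wy": 0, "wz": 0}, {"dx": 0.3, "dy": 0.05, "dz": 0, "wx": 0, "wy": 0, "wz": 0}, {"dx": 0.2, "dy": 0.03, "dz": 0, "wx": 0, "wy": 0, "wz": 0}, {"dx": 0.2, "dy": 0.03, "dz": 0, "wx": 0, "wy": 0, "wz": 0}, {"dx": 0.1, "dy": 0.02, "dz": 0, "wx": 0, "wy": 0, "wz": 0}]}}

```text
time: 5.3
tool_pos: [0.5321, -0.2157, 0.0255]
tcp_rot: [[0.987, 0.158, 0.0], [0.158, -0.987, -0.0], [-0.0, 0.0, -1.0]]
wrist_force: [-2.3, -2.0, -0.7]
gripper_width: -0.0
grip_force: 0.8
```

{"method": "move_arm", "body": {"plan": [{"dx": 0.1, "dy": 0.02, "dz": 0, "wx": 0, "wy": 0, "wz": 0}, {"dx": 0.1, "dy": 0.01, "dz": 0, "wx": 0, "wy": 0, "wz": 0}, {"dx": 0.1, "dy": 0.02, "dz": 0, "wx": 0, "wy": 0, "wz": 0}, {"dx": 0.1, "dy": 0.01, "dz": 0, "wx": 0, "wy": 0, "wz": 0}, {"dx": 0, "dy": 0, "dz": 0, "wx": 0, "wy": 0, "wz": 0}]}}

```text
time: 5.72
tool_pos: [0.5344, -0.2153, 0.0255]
tcp_rot: [[0.987, 0.159, -0.003], [0.159, -0.987, 0.0], [-0.003, -0.001, -1.0]]
wrist_force: [-5.4, -4.0, 1.9]
gripper_width: 0.003
grip_force: 2.9
```

Run:
```python
from h import *
c=robot.calibration("wrist");snap("wrist","w2.png"); s=robot.state(); print(s["tool_pos"],s["wrist_force"])
```

```text
[ 0.53438697 -0.21527092  0.0254534 ] [-5.74897401 -2.43009027  1.12789561]
```

View pics/w2.png

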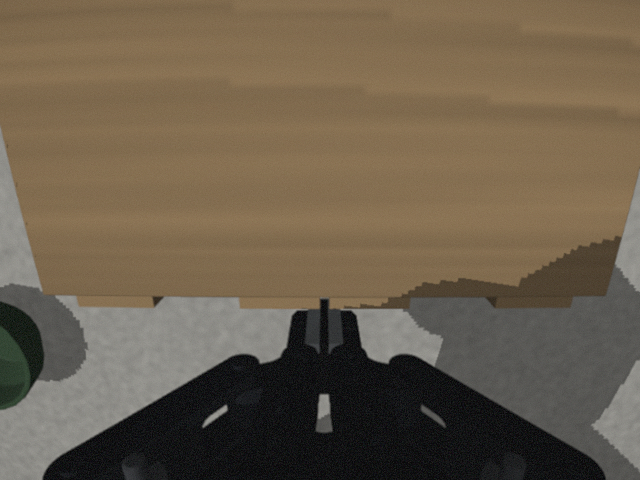

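Both fronts now show the same thin proud strip (rows 295–308) and the resistance has risen. A little more push will confirm the stops.

{"method": "move_arm", "body": {"plan": [{"dx": 0.1, "dy": 0.02, "dz": 0, "wx": 0, "wy": 0, "wz": 0}, {"dx": 0.1, "dy": 0.01, "dz": 0, "wx": 0, "wy": 0, "wz": 0}, {"dx": 0, "dy": 0, "dz": 0, "wx": 0, "wy": 0, "wz": 0}, {"dx": 0, "dy": 0, "dz": 0, "wx": 0, "wy": 0, "wz": 0}, {"dx": 0, "dy": 0, "dz": 0, "wx": 0, "wy": 0, "wz": 0}]}}

```text
time: 6.18
tool_pos: [0.5343, -0.2152, 0.0255]
tcp_rot: [[0.987, 0.159, -0.007], [0.159, -0.987, 0.0], [-0.007, -0.001, -1.0]]
wrist_force: [-9.0, -4.7, 4.5]
gripper_width: 0.003
grip_force: 5.2
```

Run:
```python
from h import *
np.set_printoptions(precision=4,suppress=True)
c=robot.calibration("wrist");im=robot.snapshot("wrist"); s=robot.state(); print(s["tool_pos"],s["wrist_force"])
o=np.array([.546,-.213,0]); R=np.array([[.9876,-.157,0],[.157,.9876,0],[0,0,1]])
hsv=cv2.cvtColor(im,cv2.COLOR_RGB2HSV); m=(hsv[...,1]>70)&(hsv[...,2]>50)
e=[(x,np.nonzero(m[250:340,x])[0].max()+250.5) for x in(90,115,140,255,270,285,370,385,398,510,535,560)]
print(np.c_[e,((onplane(c,e,.075)-o)@R)[:,:2]])
e=[(x,np.nonzero(m[250:340,x])[0].max()+250.5) for x in(60,180,200,220,430,450,470,590)]
print("carcass",np.c_[e,((onplane(c,e,.085)-o)@R)[:,:2]])
```

```text
[ 0.5343 -0.2152  0.0255] [-9.8459 -5.7959  4.1055]
[[ 90.     306.5     -0.0004   0.0983]
 [115.     306.5     -0.0002   0.0872]
 [140.     307.5     -0.0005   0.0764]
 [255.     308.5     -0.0004   0.028 ]
 [270.     308.5     -0.0004   0.0218]
 [285.     308.5     -0.0003   0.0156]
 [370.     307.5      0.0003  -0.0193]
 [385.     307.5      0.0003  -0.0254]
 [398.     308.5     -0.0002  -0.0308]
 [510.     307.5      0.      -0.0778]
 [535.     307.5     -0.0001  -0.0887]
 [560.     307.5     -0.0002  -0.0997]]
carcass [[ 60.     294.5      0.0102   0.1018]
 [180.     296.5      0.0101   0.054 ]
 [200.     296.5      0.0101   0.0463]
 [220.     296.5      0.0102   0.0387]
 [430.     296.5      0.0105  -0.0402]
 [450.     296.5      0.0104  -0.0478]
 [470.     296.5      0.0104  -0.0555]
 [590.     295.5      0.0105  -0.1031]]
```

Both fronts are within 1 mm of home. Next I'll back off, rise and go to the far side of the lid tab. The arc about the pin at (0.571, 0.271) runs from 2.758 rad to 4.316 rad.

{"method": "move_arm", "body": {"plan": [{"dx": -1.0, "dy": -0.15, "dz": 0, "wx": 0, "wy": 0, "wz": 0}, {"dx": -2.0, "dy": -0.3, "dz": 1, "wx": 0, "wy": 0, "wz": 0}, {"dx": 0, "dy": 0, "dz": 4, "wx": 0, "wy": 0, "wz": 0}, {"dx": 0, "dy": 0, "dz": 4, "wx": 0, "wy": 0, "wz": 0}, {"dx": 0, "dy": 0, "dz": 4, "wx": 0, "wy": 0, "wz": 0}]}}

```text
time: 6.65
tool_pos: [0.5076, -0.2188, 0.1565]
tcp_rot: [[0.988, 0.157, 0.0], [0.157, -0.988, 0.001], [0.0, -0.001, -1.0]]
wrist_force: [0.6, -0.9, 0.6]
gripper_width: -0.001
grip_force: 0.0
```

{"method": "move_arm", "body": {"plan": [{"dx": 0, "dy": 2, "dz": 3.5, "wx": 0, "wy": 0, "wz": 0.06}, {"dx": 0, "dy": 3.5, "dz": 1.5, "wx": 0, "wy": 0, "wz": 0.06}, {"dx": 0, "dy": 3.7, "dz": 0, "wx": 0, "wy": 0, "wz": 0.06}, {"dx": 0, "dy": 3.7, "dz": 0, "wx": 0, "wy": 0, "wz": 0.06}, {"dx": 0, "dy": 3.7, "dz": 0, "wx": 0, "wy": 0, "wz": 0.06}]}}

```text
time: 7.07
tool_pos: [0.5085, -0.0516, 0.2064]
tcp_rot: [[0.896, 0.444, 0.004], [0.444, -0.896, 0.0], [0.003, 0.001, -1.0]]
wrist_force: [0.7, 0.5, -0.9]
gripper_width: 0.003
grip_force: 0.0
```

{"method": "move_arm", "body": {"plan": [{"dx": 0, "dy": 3.7, "dz": 0, "wx": 0, "wy": 0, "wz": 0.06}, {"dx": 0, "dy": 3.7, "dz": 0, "wx": 0, "wy": 0, "wz": 0.06}, {"dx": 0, "dy": 3.7, "dz": 0, "wx": 0, "wy": 0, "wz": 0.06}, {"dx": 0, "dy": 3.7, "dz": 0, "wx": 0, "wy": 0, "wz": 0.06}, {"dx": 0, "dy": 3.7, "dz": 0, "wx": 0, "wy": 0, "wz": 0.06}]}}

```text
time: 7.48
tool_pos: [0.508, 0.1341, 0.2058]
tcp_rot: [[0.724, 0.69, 0.002], [0.69, -0.724, 0.001], [0.002, 0.0, -1.0]]
wrist_force: [1.5, -1.2, 0.4]
gripper_width: -0.001
grip_force: 0.0
```

{"method": "move_arm", "body": {"plan": [{"dx": 0, "dy": 3.7, "dz": 0, "wx": 0, "wy": 0, "wz": 0.06}, {"dx": -0.5, "dy": 3.7, "dz": 0, "wx": 0, "wy": 0, "wz": 0.06}, {"dx": -0.5, "dy": 3.7, "dz": 0, "wx": 0, "wy": 0, "wz": 0.06}, {"dx": -0.5, "dy": 3.7, "dz": 0, "wx": 0, "wy": 0, "wz": 0.06}, {"dx": -0.5, "dy": 3.7, "dz": 0, "wx": 0, "wy": 0, "wz": 0.06}]}}

```text
time: 7.9
tool_pos: [0.4875, 0.3192, 0.2057]
tcp_rot: [[0.487, 0.873, 0.001], [0.873, -0.487, 0.002], [0.002, -0.0, -1.0]]
wrist_force: [1.6, 0.4, -0.3]
gripper_width: -0.003
grip_force: 0.0
```

{"method": "move_arm", "body": {"plan": [{"dx": -0.6, "dy": 1.8, "dz": 0, "wx": 0, "wy": 0, "wz": 0.06}, {"dx": -0.6, "dy": 1.8, "dz": -1, "wx": 0, "wy": 0, "wz": 0.06}, {"dx": 0, "dy": 0, "dz": -4, "wx": 0, "wy": 0, "wz": 0}, {"dx": 0, "dy": 0, "dz": -4, "wx": 0, "wy": 0, "wz": 0}, {"dx": 0, "dy": 0, "dz": 0, "wx": 0, "wy": 0, "wz": 0}]}}

```text
time: 8.32
tool_pos: [0.4701, 0.3509, 0.1082]
tcp_rot: [[0.381, 0.924, -0.014], [0.924, -0.381, -0.006], [-0.011, -0.011, -1.0]]
wrist_force: [-1.3, -0.8, -1.1]
gripper_width: -0.001
grip_force: 0.0
```

Run:
```python
from h import *
c=robot.calibration("wrist");snap("wrist","w3.png"); s=robot.state(); t=np.array(s["tool_pos"]);print(t)
p=np.array([.5707,.2713,.088]); L=[p]+[p+.116*np.array([np.cos(2.758),np.sin(2.758),0])]
print(proj(c,L))
```

```text
[0.47227457 0.3515708  0.1116124 ]
[[514.70516939 318.96611908]
 [335.40851719 320.44078723]]
```

View pics/w3.png

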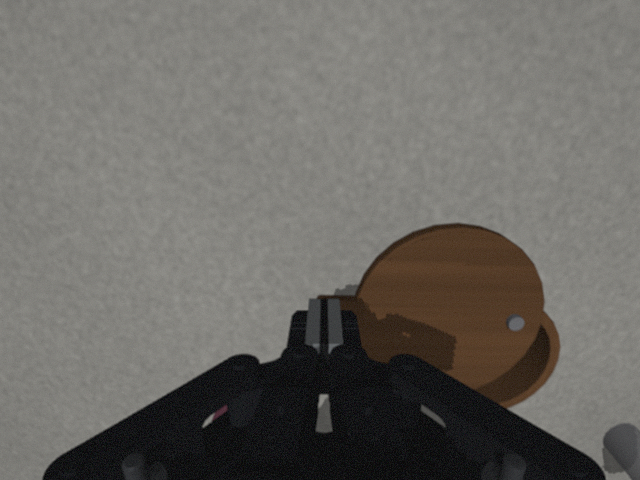

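The wrist view shows the lid pin at (516,322), matching the projection, and the tab just beyond the fingers with its near edge around row 297. The tip shows up at row 300, lower than the TCP projects, so I'll check the true tip height in the scene camera by numbers.

Run:
```python
from h import *
np.set_printoptions(precision=4,suppress=True)
s=robot.state(); t=np.array(s["tool_pos"]);r=np.array(s["tcp_rot"]);c=robot.calibration("scene");im=robot.snapshot("scene")
print(t); hs=(0,-.02,-.04,-.06)
print(proj(c,[t+r@[0,0,h] for h in hs])); 
w=robot.calibration("wrist"); print("wrist",proj(w,[t+r@[.011,0,h] for h in hs]))
u,v=proj(c,[t])[0].astype(int)
g=im[v-50:v+14,u-22:u+23].max(2)
for i,row in enumerate(g[::2]): print(v-50+2*i,' '.join('%3d'%x for x in row[::2]))
print(u-22)
cv2.imwrite("pics/sc_crop.png",cv2.cvtColor(im,cv2.COLOR_RGB2BGR))
```

```text
[0.4723 0.3516 0.1116]
[[531.4762 226.3329]
 [533.2866 217.2559]
 [535.1297 207.99  ]
 [537.0062 198.5302]]
wrist [[319.6027 265.5548]
 [319.3356 280.4086]
 [319.006  298.7964]
 [318.5894 322.1252]]
176 142 142 142 144 141 136  98  39  41  53  51  44  37  30  21  17  19  21  19  23  22  19  24
178 143 142 145 141 140 133  72  26  32  41  43  36  31  28  25  23  19  18  21  21  22  21  35
180 142 143 144 143 137 132  71  24  29  34  33  28  23  25  34  23  22  22  21  21  22  22  60
182 143 142 144 142 141 140  94  30  25  28  29  21  21  24  23  22  19  17  21  22  22  29  92
184 144 146 144 142 144 144 119  46  23  26  26  22  20  24  20  19  22  19  19  22  27  53 123
186 144 145 143 145 143 143 133  71  27  23  25  23  21  24  25  22  20  19  19  30  89 111 141
188 142 145 144 143 143 143 141 101  33  20  22  22  19  25  24  23  22  20  20  42 123 143 145
190 143 144 143 147 142 140 144 122  53  23  24  22  22  23  23  24  25  20  26  71 137 146 144
192 142 143 144 145 146 143 144 137  84  43  32  23  23  22  25  21  22  29  65 121 146 146 148
194 142 143 143 145 145 145 142 142 1
[... 1474 characters left out ...]
 144 142 143 144 144 143
226 146 146 146 147 148 150 147 144 141 145 147 145 146 144 146 145 145 144 145 142 145 144 144
228 119 135 144 146 149 147 147 143 143 143 145 143 146 146 146 148 145 148 146 147 145 145 147
230  61  81 108 130 141 146 145 146 144 147 146 146 146 146 147 145 145 147 146 147 147 147 145
232  46  48  57  80 108 144 150 148 147 149 147 148 148 151 148 146 145 147 146 147 151 148 150
234  47  46  47  51  79 139 152 150 148 147 146 148 150 152 149 149 145 146 145 147 147 147 149
236  47  44  47  51  94 141 147 146 146 147 150 149 154 153 151 149 149 150 147 147 145 147 148
238  57  53  56  72 128 145 145 146 145 147 148 149 147 147 146 147 146 147 146 148 153 148 147
509
```

The true tips sit about 38 mm above the reported TCP; both cameras agree. I'll go down to a reported z of about 0.03, which puts the tips at about 0.068, just below the lid's underside.

{"method": "move_arm", "body": {"plan": [{"dx": 0, "dy": 0, "dz": -2.5, "wx": 0, "wy": 0, "wz": 0}, {"dx": 0, "dy": 0, "dz": -2.5, "wx": 0, "wy": 0, "wz": 0}, {"dx": 0, "dy": 0, "dz": -2, "wx": 0, "wy": 0, "wz": 0}, {"dx": 0, "dy": 0, "dz": -1.2, "wx": 0, "wy": 0, "wz": 0}, {"dx": 0, "dy": 0, "dz": 0, "wx": 0, "wy": 0, "wz": 0}]}}

```text
time: 8.83
tool_pos: [0.4764, 0.3526, 0.0335]
tcp_rot: [[0.383, 0.924, -0.0], [0.924, -0.383, 0.0], [0.0, -0.0, -1.0]]
wrist_force: [0.4, 0.2, -0.8]
gripper_width: 0.0
grip_force: 0.0
```

```bash
cat > arc.py <<'E'
from h import *
import sys
# TCP circle about the pin: radial r along lid axis, tangential offset behind axis
p=np.array([.5707,.2713]); r,off=.121,float(sys.argv[3]) if len(sys.argv)>3 else .023
t=np.array(robot.state()["tool_pos"]); R=np.array(robot.state()["tcp_rot"])
print(t,robot.state()["wrist_force"],"yaw",np.arctan2(R[1,0],R[0,0]))
d=t[:2]-p; print("r",np.hypot(*d),"lid angle if touching",np.unwrap([3,np.arctan2(d[1],d[0])])[1]+np.arctan2(off,r))
a,b=float(sys.argv[1]),float(sys.argv[2])
q=t[:2]
for th in np.arange(a,b+1e-6,.08):
    x=p+r*np.array([np.cos(th),np.sin(th)])-off*np.array([-np.sin(th),np.cos(th)])
    print("%.2f pos %.3f %.3f  d %.2f %.2f cm"%(th,*x,*(100*(x-q)))); q=x
E
python3 arc.py 2.68 4.32
```

```text
[0.47641346 0.35259257 0.03351786] [ 0.35078957  0.21588628 -0.79642081] yaw 1.1779826559946651
r 0.12449270723842647 lid angle if touching 2.6179078796491377
2.68 pos 0.473 0.346  d -0.38 -0.68 cm
2.76 pos 0.467 0.338  d -0.56 -0.81 cm
2.84 pos 0.462 0.329  d -0.50 -0.85 cm
2.92 pos 0.458 0.320  d -0.43 -0.89 cm
3.00 pos 0.454 0.311  d -0.36 -0.92 cm
3.08 pos 0.451 0.302  d -0.28 -0.94 cm
3.16 pos 0.449 0.292  d -0.20 -0.96 cm
3.24 pos 0.448 0.282  d -0.13 -0.98 cm
3.32 pos 0.448 0.272  d -0.05 -0.98 cm
3.40 pos 0.448 0.263  d 0.03 -0.98 cm
3.48 pos 0.449 0.253  d 0.11 -0.98 cm
3.56 pos 0.451 0.243  d 0.19 -0.97 cm
3.64 pos 0.453 0.234  d 0.26 -0.95 cm
3.72 pos 0.457 0.224  d 0.34 -0.93 cm
3.80 pos 0.461 0.215  d 0.41 -0.90 cm
3.88 pos 0.466 0.207  d 0.48 -0.86 cm
3.96 pos 0.471 0.199  d 0.55 -0.82 cm
4.04 pos 0.477 0.191  d 0.61 -0.77 cm
4.12 pos 0.484 0.184  d 0.67 -0.72 cm
4.20 pos 0.491 0.177  d 0.73 -0.66 cm
4.28 pos 0.499 0.171  d 0.78 -0.60 cm
```

{"method": "move_arm", "body": {"plan": [{"dx": -0.38, "dy": -0.68, "dz": 0, "wx": 0, "wy": 0, "wz": 0.04}, {"dx": -0.56, "dy": -0.81, "dz": 0, "wx": 0, "wy": 0, "wz": 0.08}, {"dx": -0.5, "dy": -0.85, "dz": 0, "wx": 0, "wy": 0, "wz": 0.08}, {"dx": -0.43, "dy": -0.89, "dz": 0, "wx": 0, "wy": 0, "wz": 0.08}, {"dx": -0.36, "dy": -0.92, "dz": 0, "wx": 0, "wy": 0, "wz": 0.08}]}}

```text
time: 9.25
tool_pos: [0.4557, 0.3121, 0.0362]
tcp_rot: [[0.028, 1.0, 0.005], [1.0, -0.028, 0.003], [0.003, 0.005, -1.0]]
wrist_force: [0.2, 0.6, -0.5]
gripper_width: -0.003
grip_force: 0.4
```

```bash
python3 arc.py 3.08 3.1
python3 - <<'E'
from h import *
c=robot.calibration("top"); im=robot.snapshot("top"); cv2.imwrite("pics/t3.png",im[...,::-1])
hsv=cv2.cvtColor(im,cv2.COLOR_RGB2HSV).astype(int)
# grey pin spot: low saturation inside lid; lid area colour present?
m=((hsv[...,1]>90)&(hsv[...,0]<20)&(hsv[...,2]>40)).astype(np.uint8); m[:,:60]=0; m[:,230:]=0; m[:200]=0; m[350:]=0
y,x=np.nonzero(m); print(m.sum(), x.min(),x.max(),y.min(),y.max())
E
```

```text
[0.45574886 0.31207902 0.03617705] [ 0.15717373  0.5794114  -0.48987543] yaw 1.5423824864706914
r 0.12197005198257546 lid angle if touching 2.9885333965374805
3.08 pos 0.451 0.302  d -0.44 -1.04 cm
6223 95 201 225 325
```

{"method": "move_arm", "body": {"plan": [{"dx": -0.44, "dy": -1.0, "dz": -0.3, "wx": 0, "wy": 0, "wz": 0.04}, {"dx": -0.2, "dy": -0.96, "dz": -0.3, "wx": 0, "wy": 0, "wz": 0.05}, {"dx": -0.13, "dy": -0.98, "dz": 0, "wx": 0, "wy": 0, "wz": 0.06}, {"dx": -0.05, "dy": -0.98, "dz": 0, "wx": 0, "wy": 0, "wz": 0.06}, {"dx": 0.03, "dy": -0.98, "dz": 0, "wx": 0, "wy": 0, "wz": 0.08}]}}

```text
time: 9.72
tool_pos: [0.4479, 0.2628, 0.0295]
tcp_rot: [[-0.256, 0.967, 0.004], [0.967, 0.256, 0.002], [0.001, 0.005, -1.0]]
wrist_force: [-0.3, 0.1, -0.7]
gripper_width: 0.005
grip_force: 0.3
```

```bash
python3 arc.py 3.48 3.88
python3 - <<'E'
from h import *
im=robot.snapshot("wrist"); cv2.imwrite("pics/w4.png",im[...,::-1])
E
```

```text
[0.44787439 0.26283853 0.02950088] [-0.26554594  0.09313473 -0.69182069] yaw 1.8300171002275234
r 0.12311672052139154 lid angle if touching 3.3982158180655433
3.48 pos 0.449 0.253  d 0.11 -1.00 cm
3.56 pos 0.451 0.243  d 0.19 -0.97 cm
3.64 pos 0.453 0.234  d 0.26 -0.95 cm
3.72 pos 0.457 0.224  d 0.34 -0.93 cm
3.80 pos 0.461 0.215  d 0.41 -0.90 cm
3.88 pos 0.466 0.207  d 0.48 -0.86 cm
```

View pics/w4.png

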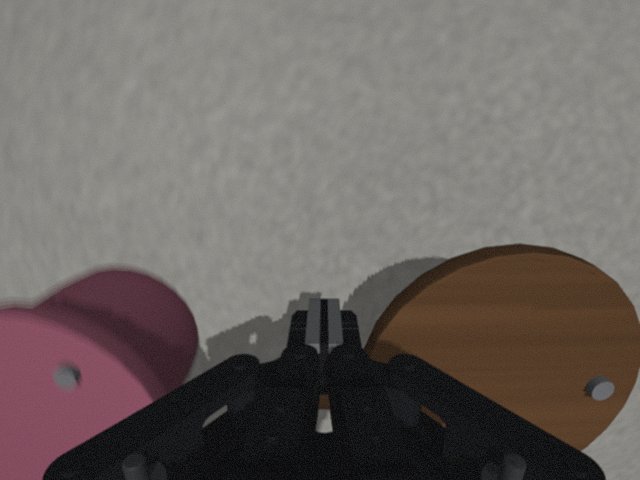

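The lid has followed the fingers: its pin is at (600,388), the tab is behind the tips, and the pink box at left is well clear. I'll keep following the arc.

{"method": "move_arm", "body": {"plan": [{"dx": 0.11, "dy": -1.0, "dz": 0, "wx": 0, "wy": 0, "wz": 0.08}, {"dx": 0.19, "dy": -0.97, "dz": 0, "wx": 0, "wy": 0, "wz": 0.08}, {"dx": 0.26, "dy": -0.95, "dz": 0, "wx": 0, "wy": 0, "wz": 0.08}, {"dx": 0.34, "dy": -0.93, "dz": 0, "wx": 0, "wy": 0, "wz": 0.08}, {"dx": 0.41, "dy": -0.9, "dz": 0, "wx": 0, "wy": 0, "wz": 0.08}]}}

```text
time: 10.18
tool_pos: [0.4609, 0.2152, 0.0292]
tcp_rot: [[-0.612, 0.791, 0.004], [0.791, 0.612, 0.001], [-0.001, 0.004, -1.0]]
wrist_force: [-0.5, 0.8, 0.8]
gripper_width: -0.0
grip_force: 0.4
```

```bash
python3 arc.py 3.88 4.36
```

```text
[0.46089274 0.2152386  0.02917112] [-0.45072756  0.78990438  0.83750082] yaw 2.22941802465107
r 0.12329037256020302 lid angle if touching 3.801481291751597
3.88 pos 0.466 0.207  d 0.48 -0.84 cm
3.96 pos 0.471 0.199  d 0.55 -0.82 cm
4.04 pos 0.477 0.191  d 0.61 -0.77 cm
4.12 pos 0.484 0.184  d 0.67 -0.72 cm
4.20 pos 0.491 0.177  d 0.73 -0.66 cm
4.28 pos 0.499 0.171  d 0.78 -0.60 cm
4.36 pos 0.507 0.166  d 0.82 -0.54 cm
```

{"method": "move_arm", "body": {"plan": [{"dx": 0.48, "dy": -0.84, "dz": 0, "wx": 0, "wy": 0, "wz": 0.08}, {"dx": 0.55, "dy": -0.82, "dz": 0, "wx": 0, "wy": 0, "wz": 0.08}, {"dx": 0.61, "dy": -0.77, "dz": 0, "wx": 0, "wy": 0, "wz": 0.08}, {"dx": 0.67, "dy": -0.72, "dz": 0, "wx": 0, "wy": 0, "wz": 0.08}, {"dx": 0.37, "dy": -0.33, "dz": 0, "wx": 0, "wy": 0, "wz": 0.04}]}}

```text
time: 10.6
tool_pos: [0.4883, 0.1798, 0.0291]
tcp_rot: [[-0.851, 0.526, 0.004], [0.526, 0.851, 0.001], [-0.003, 0.003, -1.0]]
wrist_force: [-0.2, 0.2, 0.1]
gripper_width: 0.0
grip_force: 0.4
```

{"method": "move_arm", "body": {"plan": [{"dx": 0.2, "dy": -0.17, "dz": 0, "wx": 0, "wy": 0, "wz": 0.02}, {"dx": 0.2, "dy": -0.17, "dz": 0, "wx": 0, "wy": 0, "wz": 0.02}, {"dx": 0.2, "dy": -0.15, "dz": 0, "wx": 0, "wy": 0, "wz": 0.02}, {"dx": 0.2, "dy": -0.15, "dz": 0, "wx": 0, "wy": 0, "wz": 0.02}, {"dx": 0.1, "dy": -0.08, "dz": 0, "wx": 0, "wy": 0, "wz": 0.01}]}}

```text
time: 11.02
tool_pos: [0.4951, 0.1729, 0.0277]
tcp_rot: [[-0.895, 0.446, 0.001], [0.446, 0.895, 0.0], [-0.001, 0.0, -1.0]]
wrist_force: [-0.3, 0.3, 0.2]
gripper_width: 0.002
grip_force: 0.3
```

```bash
python3 arc.py 4.3 4.3
```

```text
[0.49514435 0.17289553 0.02768834] [-0.2919174   0.29670743  0.24402665] yaw 2.6797338854632375
r 0.12406488822675056 lid angle if touching 4.245430127209558
4.30 pos 0.501 0.170  d 0.60 -0.32 cm
```

{"method": "move_arm", "body": {"plan": [{"dx": 0.2, "dy": -0.11, "dz": 0, "wx": 0, "wy": 0, "wz": 0.02}, {"dx": 0.2, "dy": -0.11, "dz": 0, "wx": 0, "wy": 0, "wz": 0.02}, {"dx": 0.2, "dy": -0.1, "dz": 0, "wx": 0, "wy": 0, "wz": 0.02}, {"dx": 0.15, "dy": -0.07, "dz": 0, "wx": 0, "wy": 0, "wz": 0}, {"dx": 0, "dy": 0, "dz": 0, "wx": 0, "wy": 0, "wz": 0}]}}

```text
time: 11.43
tool_pos: [0.5017, 0.1689, 0.0272]
tcp_rot: [[-0.92, 0.392, -0.001], [0.392, 0.92, 0.0], [0.001, -0.0, -1.0]]
wrist_force: [-2.2, 0.6, -0.1]
gripper_width: 0.001
grip_force: 1.0
```

{"method": "move_arm", "body": {"plan": [{"dx": 0.1, "dy": -0.04, "dz": 0, "wx": 0, "wy": 0, "wz": 0}, {"dx": 0.1, "dy": -0.04, "dz": 0, "wx": 0, "wy": 0, "wz": 0}, {"dx": 0.1, "dy": -0.04, "dz": 0, "wx": 0, "wy": 0, "wz": 0}, {"dx": 0, "dy": 0, "dz": 0, "wx": 0, "wy": 0, "wz": 0}, {"dx": 0, "dy": 0, "dz": 0, "wx": 0, "wy": 0, "wz": 0}]}}

```text
time: 11.85
tool_pos: [0.5016, 0.1688, 0.0272]
tcp_rot: [[-0.92, 0.392, -0.007], [0.392, 0.92, 0.001], [0.006, -0.002, -1.0]]
wrist_force: [-6.6, 5.8, 3.5]
gripper_width: 0.003
grip_force: 4.0
```

```bash
python3 arc.py 4.3 4.3
```

```text
[0.50161241 0.16875003 0.02716379] [-6.63821395  5.82890905  3.51700936] yaw 2.73832133764216
r 0.12365108632003331 lid angle if touching 4.307376826046499
4.30 pos 0.501 0.170  d -0.05 0.09 cm
```

The position has stopped while the force climbs, so the lid is at its stop. I'll back away along the same line, rise, and check from above.

{"method": "move_arm", "body": {"plan": [{"dx": -0.9, "dy": 0.4, "dz": 0, "wx": 0, "wy": 0, "wz": 0}, {"dx": -1.2, "dy": 0.5, "dz": 0, "wx": 0, "wy": 0, "wz": 0}, {"dx": -0.6, "dy": 0.2, "dz": 2, "wx": 0, "wy": 0, "wz": 0}, {"dx": 0, "dy": 0, "dz": 4, "wx": 0, "wy": 0, "wz": 0}, {"dx": 0, "dy": 0, "dz": 4, "wx": 0, "wy": 0, "wz": 0}]}}

```text
time: 12.27
tool_pos: [0.4758, 0.1786, 0.1271]
tcp_rot: [[-0.92, 0.391, -0.004], [0.391, 0.92, -0.001], [0.003, -0.003, -1.0]]
wrist_force: [2.2, -0.3, 0.5]
gripper_width: 0.001
grip_force: 0.0
```

{"method": "move_arm", "body": {"plan": [{"dx": 0, "dy": 0, "dz": 4, "wx": 0, "wy": 0, "wz": 0}, {"dx": 0, "dy": 3.5, "dz": 1, "wx": 0, "wy": 0, "wz": 0}, {"dx": 0, "dy": 4, "dz": 0, "wx": 0, "wy": 0, "wz": 0}, {"dx": 0, "dy": 4, "dz": 0, "wx": 0, "wy": 0, "wz": 0}, {"dx": 0, "dy": 4, "dz": 0, "wx": 0, "wy": 0, "wz": 0}]}}

```text
time: 12.68
tool_pos: [0.4782, 0.3352, 0.1783]
tcp_rot: [[-0.92, 0.393, 0.003], [0.393, 0.92, 0.001], [-0.002, 0.002, -1.0]]
wrist_force: [0.2, -1.1, -0.2]
gripper_width: -0.0
grip_force: 0.0
```

{"method": "move_arm", "body": {"plan": [{"dx": -2, "dy": 3.5, "dz": 0, "wx": 0, "wy": 0, "wz": 0}, {"dx": -2, "dy": 3.5, "dz": 0, "wx": 0, "wy": 0, "wz": 0}, {"dx": -2, "dy": 3.5, "dz": 0, "wx": 0, "wy": 0, "wz": 0}, {"dx": -2, "dy": 3.5, "dz": 0, "wx": 0, "wy": 0, "wz": 0}, {"dx": -2, "dy": 3.5, "dz": 0, "wx": 0, "wy": 0, "wz": 0}]}}

```text
time: 13.1
tool_pos: [0.3767, 0.5101, 0.1772]
tcp_rot: [[-0.92, 0.392, 0.001], [0.392, 0.92, 0.0], [-0.001, 0.0, -1.0]]
wrist_force: [1.0, -0.7, -0.7]
gripper_width: 0.001
grip_force: 0.0
```

{"method": "move_arm", "body": {"plan": [{"dx": -2, "dy": 3, "dz": 0, "wx": 0, "wy": 0, "wz": 0}, {"dx": -2, "dy": 3, "dz": 0, "wx": 0, "wy": 0, "wz": 0}, {"dx": 0, "dy": 0, "dz": 0, "wx": 0, "wy": 0, "wz": 0}, {"dx": 0, "dy": 0, "dz": 0, "wx": 0, "wy": 0, "wz": 0}, {"dx": 0, "dy": 0, "dz": 0, "wx": 0, "wy": 0, "wz": 0}]}}

```text
time: 13.52
tool_pos: [0.3378, 0.5681, 0.177]
tcp_rot: [[-0.92, 0.391, 0.0], [0.391, 0.92, -0.001], [-0.001, -0.001, -1.0]]
wrist_force: [-0.2, -0.6, -0.4]
gripper_width: -0.002
grip_force: 0.0
```

Run:
```python
from h import *
np.set_printoptions(precision=4,suppress=True)
c=robot.calibration("top"); im=robot.snapshot("top"); cv2.imwrite("pics/end.png",im[...,::-1]); s=robot.state(); print(s["time"],s["tool_pos"],s["wrist_force"])
a=cv2.imread("pics/top0.png")[...,::-1]
hsv=cv2.cvtColor(im,cv2.COLOR_RGB2HSV).astype(int)
m=((hsv[...,1]>90)&(hsv[...,0]<20)&(hsv[...,2]>40)).astype(np.uint8); m[:,:60]=0; m[:,240:]=0; m[:200]=0; m[350:]=0
cn=max(cv2.findContours(m,0,1)[0],key=cv2.contourArea); w=onplane(c,cn.reshape(-1,2).astype(float),.088)[:,:2]
p=np.array([.5707,.2713]); d=w-p; k=np.hypot(*d.T); f=d[k>.115].mean(0); print("area",cv2.contourArea(cn),"max r",k.max(),"tab dir",np.arctan2(f[1],f[0])+2*np.pi, (k>.115).sum(),"centroid",cv2.moments(cn)["m10"]/cv2.moments(cn)["m00"],cv2.moments(cn)["m01"]/cv2.moments(cn)["m00"])
# loose things unchanged: image differences in their windows
for n,(x,y,r) in dict(bowl=(317,325,35),shaker=(312,178,28),mortar=(325,90,45)).items():
    A,B=[cv2.cvtColor(np.ascontiguousarray(i[y-r:y+r,x-r:x+r]),cv2.COLOR_RGB2GRAY).astype(np.float32) for i in(a,im)]
    print(n,np.abs(A-B).mean(),cv2.phaseCorrelate(A,B))
mc=((hsv[...,1]>70)&(hsv[...,0]<25)&(hsv[...,2]>60)).astype(np.uint8); mc[:,:355]=0; mc[:,525:]=0; mc[:140]=0
for x in(395,420,437,455,490,505): print(x,onplane(c,[(x,np.nonzero(mc[:,x])[0].max()+.5)],.075)[0], end=' ')
```

```text
13.5667 [0.3385 0.5676 0.1771] [-0.1112  0.6201  0.2889]
area 4930.0 max r 0.1289069266038801 tab dir 4.319625398863924 27 centroid 164.98982420554427 255.82511832319133
bowl 1.2920408 ((-0.007838648102961088, -0.031243102144721036), 0.9886265097208965)
shaker 1.3236607 ((0.003920689731508276, 0.009367752629248827), 0.9836544666687648)
mortar 1.2585186 ((0.004924909717146875, 0.018027987511928245), 0.9987491793691377)
395 [ 0.5318 -0.1293  0.075 ] 420 [ 0.5368 -0.1686  0.075 ] 437 [ 0.5433 -0.1956  0.075 ] 455 [ 0.5467 -0.2243  0.075 ] 490 [ 0.5567 -0.2807  0.075 ] 505 [ 0.5601 -0.3051  0.075 ]
```

The lid's tab now points along 4.320 rad, against 4.316 for fully closed. Both drawer fronts lie on the home line, and the shaker, bowl and mortar haven't moved. Handing in.

```bash
python3 -c "
from bench import robot
print(robot.job_done())"
```

```text
the job is handed in; nothing more can be done
None
```

I handed the job in at about 13.6 s: by camera, both drawers are fully home, the salt box lid is fully closed and the shaker, bowl and mortar have not moved; the hand-in returned no verdict.

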